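# Bleed the air reservoir through its locked valve

### The job

Bleed the blue compressed-air reservoir before it goes to service: unscrew the small knurled brass lock nut of its valve anticlockwise by about five sixths of a turn in all, then with the fingers press the freed steel pin tip straight down as far as it goes and keep it seated there with about 14 N (at least 10, never more than 22) for two seconds without a break. Let it spring back and leave the nut unscrewed. Do not shift or tip the bottle, carton, dish and rubber cap that stand around it.

Things in the scene. Friction and masses are not known exactly. Their poses are not given: they have to be found in the camera images.
- reservoir: Fixed blue cylinder (diameter 90, length 220 mm) lying along its own y axis in a grey cradle, a small dial at its +y end. Origin under its centre on the table, z up; turned by up to 0.6 rad. Its top is 105 mm above the table.
- socket (a point): Centre of the top face of the aluminium valve socket (diameter 32) on the reservoir, 115 mm above the table; z up. A fixed upright dark steel stem (diameter 12) stands out of it. Its seating differs every time: its axis is up to 2.5 mm off this point in x and in y, and its flat top 17 to 33 mm above this point. Nut and pin are coaxial with the stem.
- nut (a joint): Knurled brass lock nut on the stem's top, diameter 16, height 12 mm, a red stripe. Angle in rad: 0 screwed down on the stem's top, grows as it is unscrewed (anticlockwise from above), stop at 6; starts at 0 to 0.4. It climbs the pin 1 mm per rad, has 0.05 N m friction, stays where left and cannot come off. Grip it across any diameter. Five sixths of a turn is 5.2 rad.
- pin (a joint): Steel pin up through the nut; its flat tip (diameter 8) is 24 mm above the stem's top when up. Value: how far it is pressed down, m. Its spring needs 4 N to start and 1 N more per mm and lifts it again. It goes down as far as the nut was raised (1 mm per rad), at most 6 mm, and is rigid there, so the force then climbs quickly. The nut goes down with it.
- bottle: Loose white bottle, diameter 56, height 120 mm, upright; origin under its centre. Bystander.
- carton: Loose white and red carton 110 x 180 x 60 mm (x, y, z); origin under its centre. Bystander.
- dish: Loose steel bowl, diameter 100, height 40 mm; origin under its centre. Bystander.
- dust_cap: Loose black rubber valve cap, diameter 20, height 24 mm, standing; origin under its centre. Bystander.

How it is judged (in metres and radians):
On the way, in this order (a step that is already met when the one before it is completed fails the run):
1. the lock nut is unscrewed to at least 4.5 rad with the pin up (value of joint nut above 4.5 rad and value of joint pin below 0.0015 m), for 0.2 s.
2. the pin is held down on its stop by fingers on its tip, with 10 N or more, for 1.5 s (value of joint pin above 0.004 m and contact force between the fingers and pin_c1 above 10 N), for 1.5 s.
At the end, for the whole second after the job is handed in: The lock nut is unscrewed to 4.5 rad or more, and the pin, after being held on its stop with 10 to 22 N for 1.5 s, is up again (within 1 mm) (value of joint nut above 4.5 rad and value of joint pin below 0.001 m); the robot touches nothing.
It fails at once if the pin tip is pushed with more than 22 N (contact force between anything else and pin_c1 above 22 N).
It fails at once if a bystander is shifted by more than 25 mm or tipped (distance of any of bottle, carton, dish, dust_cap from where it was at the start of the episode above 0.025 m or angle between bottle's own z axis and vertical above 0.4 rad or angle between dust_cap's own z axis and vertical above 0.6 rad).
It also fails if it takes over 72 s, if anything falls off the work surface, if the arm or the gripper's body presses on something with over 40 N, if the wrist force passes 120 N, or if a joint passes its speed limit or range.

### The arm

A 6-joint arm with a two-finger parallel gripper is mounted at the origin on the work surface. World frame = base frame: x ahead of the robot, y to its left, z up, the work surface at z = 0. Lengths are in mm, angles in rad, forces in N, time in s.
With the tool pointing down it reaches from about 350 to 975 mm from the base axis. Payload 7.1 kg.
Tool frame: the origin (TCP) lies at the very end of the fingers, on their centre line; the grasp point (between the pads) lies 19 mm behind it (ctrl.grip_point_offset is the distance from the TCP to the grasp point, in mm); z points along the fingers, y is the direction in which the jaws open and shut (so a half turn about z gives the same grasp; the last joint's range is limited). The gripper opens to 88 mm and grips with 3 to 60 N. Pads are 20 mm wide; open, the fingers measure 115 mm over their backs; the gripper's body (75 mm by 178 mm) begins 61 mm behind the grasp point.
Start: joints at [-1.368, 0.423, 1.63, -0, 1.089, -0.019], TCP at [137.511, -609.668, 222.675] pointing down, gripper open.
Joint ranges: [-3, 3], [-0.9, 2.11], [0.09, 2.58], [-1.31, 4.45], [0.11, 2.69], [-2.54, 2.54]. Speed limits (rad/s): [2.39, 2.39, 3.01, 3.14, 3.14, 3.14].

### API

Orientations are given as a rotation vector (axis times angle).
In Python, from workcell import ctrl gives the robot as it stands.
- The arm moves only by the tool move_arm, never from a script. Its argument "increments" is one flat list of numbers, 5 for each row, row after row: the closure in counts, from 0 (fully open) to 255 (shut), then the shift along the tool's x, y, z in mm, then the turn about the tool's z in degrees. In form: [grip, dx, dy, dz, yaw, grip, dx, dy, dz, yaw, ...]. A call has 1 to 12 rows; each row is the pose to reach, as a shift and turn from the pose measured when the call began, along the tool's axes at that moment; what a row does not reach only later rows make up. A row lasts 1/8 s, in which the tool goes at most 62.5 mm and 10.7 degrees, less where a joint would pass 70% of its speed; a pose out of reach is approached as far as the arm can. A call with a gripper value outside its range is refused whole. The fingers move at their own pace and stop on an object; the grip force is fixed at half the most. Time passes only in rows, so rows that repeat a pose let the fingers close. It gives the time, the measured TCP pose, the force and the opening at its end, in the units of the state.
- ctrl.get_obs(): the state, without advancing time (a new reading comes with each control period).
- ctrl.get_image(name): name is "scene" or "side" or "wrist"; returns a dict with "frame" (384x512x3 uint8, red, green, blue), "vertical_fov" (degrees; the focal length in pixels is half the picture's height over the tangent of half this angle, whatever the lens; pixels are square), "cx", "cy" (the principal point, pixels), "pose" (4x4, takes a point from camera to world coordinates); the wrist camera has in their place "mount" (4x4, takes a point from camera to tool coordinates, whose origin is the TCP and whose axes are the flange's). Camera axes: x right, y down, z forward; pixel columns grow to the right and rows downward; lengths in mm; the calibration is good to about 2 mm. A picture is of the moment at which its call begins: read the wrist's pose just before it. There is no depth.
- ctrl.close_job(): hands the job in, once; it reports no verdict.
The state is a dict: "t": time; "qpos": joint angles; "qvel": joint speeds; "joint_torque": joint torques, N m; "ee_pos": TCP position; "orientation": TCP orientation; "ft_force": force on the tool from outside, world axes, zero at the start; "moment": the same for the moment, N m; "width": finger opening in mm.
Only numpy, scipy, OpenCV 4.12 (cv2) and the standard library are available. Lean on these libraries where they do the work, as an engineer would, in place of code of your own. Each camera call takes 0.05 s, during which the arm holds its last target.

## Working session

There is one attempt and no reset: what is moved stays moved. The work goes in short steps, Python scripts to look and compute and a tool call to move; the robot and the scene stay as the last step left them, time stands still between calls to the robot, and variables do not carry over. Pictures are saved under pics/ and viewed, and the job is handed in when it is done.

Besides the shell and the picture viewer there is one more tool, called as a command line: name --argument value ..., lists and objects as JSON in quotes. move_arm: Moves the arm, as the interface text tells. Its arguments: {"type":"object","properties":{"increments":{"type":"array","items":{"type":"number"}}},"required":["increments"]}

```bash
ls; mkdir -p pics
python3 - <<'E'
from workcell import ctrl
import cv2,numpy as np
o=ctrl.get_obs(); print(o)
print(ctrl.grip_point_offset)
for n in ["scene","side","wrist"]:
    d=ctrl.get_image(n); cv2.imwrite(f"pics/{n}0.png",d["frame"][:,:,::-1])
    print(n,{k:(np.round(v,3).tolist() if k!="frame" else 0) for k,v in d.items()})
E
```

```text
pics
{'t': 0.0, 'qpos': array([-1.36801853e+00,  4.23823240e-01,  1.63068415e+00,  6.87697563e-06,
        1.08862248e+00, -1.89721248e-02]), 'qvel': array([-0.00071349,  0.00034888, -0.00065801, -0.00111921, -0.00117099,
       -0.00131036]), 'joint_torque': array([ 6.71800481e-04, -5.44618034e+01, -2.73665482e+01,  6.45111920e-02,
        2.27242231e-02, -8.48774926e-05]), 'ee_pos': array([ 137.3914887 , -609.13639066,  221.91499847]), 'orientation': array([-3.12078089e+00, -3.47436311e-01,  2.11971157e-04]), 'ft_force': array([ 0.4444044 , -0.37628232, -0.50679127]), 'moment': array([-0.05764924, -0.01994736,  0.04743083]), 'width': 87.64096854652682}
18.700000000000003
scene {'frame': 0, 'vertical_fov': 42.927, 'cx': 248.143, 'cy': 186.425, 'pose': [[0.533, 0.657, -0.532, 1134.621], [0.846, -0.426, 0.321, -339.977], [-0.015, -0.622, -0.783, 928.126], [0.0, 0.0, 0.0, 1.0]]}
side {'frame': 0, 'vertical_fov': 50.16, 'cx': 261.294, 'cy': 191.588, 'pose': [[0.828, -0.282, 0.484, 216.898], [-0.56, -0.409, 0.72, -576.341], [-0.005, -0.868, -0.497, 488.155], [0.0, 0.0, 0.0, 1.0]]}
wrist {'frame': 0, 'vertical_fov': 62.494, 'cx': 259.688, 'cy': 197.312, 'mount': [[0.0, -0.97, -0.244, 66.661], [1.0, -0.0, 0.001, 0.19], [-0.001, -0.244, 0.97, -161.636], [0.0, 0.0, 0.0, 1.0]]}
```

View pics/scene0.png

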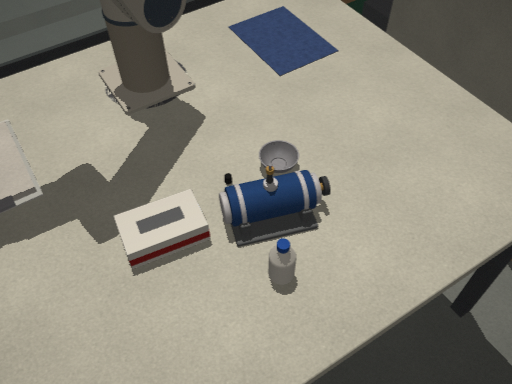

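View pics/side0.png

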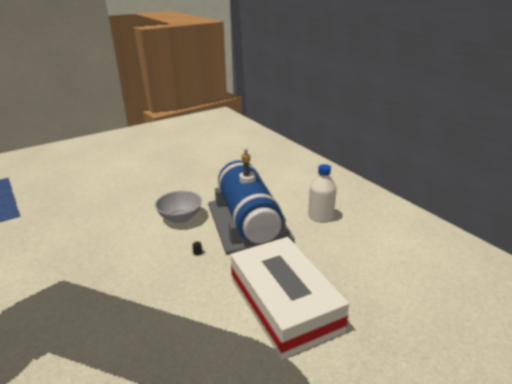

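The reservoir is near scene (270,195), with its nut at about scene (270,170) and side (246,157). The bowl, cap, carton and bottle stand around it. I'll zoom in next.

Run:
```python
import cv2,numpy as np
a=cv2.imread("pics/scene0.png")[145:215,225:315]; b=cv2.imread("pics/side0.png")[140:200,205:285]
a=cv2.resize(a,(720,560),interpolation=cv2.INTER_CUBIC); b=cv2.resize(b,(720,540),interpolation=cv2.INTER_CUBIC)
cv2.imwrite("pics/za.png",a); cv2.imwrite("pics/zb.png",b)
```

```text
(no output)
```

View pics/za.png

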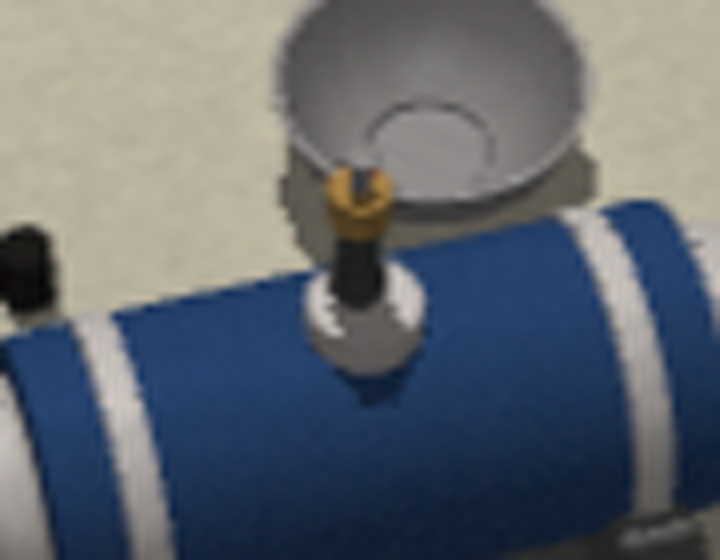

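View pics/zb.png

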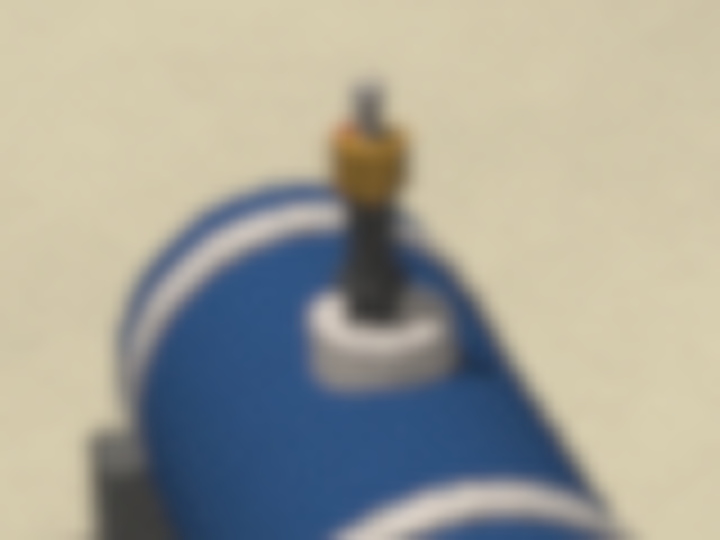

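```bash
cat > h.py <<'E'
import numpy as np
def ray(d,uv,pose=None,shape=(384,512)):
    P=np.array(d["pose"]) if pose is None else pose
    f=shape[0]/2/np.tan(np.radians(d["vertical_fov"])/2)
    v=P[:3,:3]@np.array([(uv[0]-d["cx"])/f,(uv[1]-d["cy"])/f,1]); return P[:3,3],v/np.linalg.norm(v)
def tri(rs):
    A=0;b=0
    for c,v in rs:
        M=np.eye(3)-np.outer(v,v);A=A+M;b=b+M@c
    x=np.linalg.solve(A,b); return x,[np.linalg.norm((np.eye(3)-np.outer(v,v))@(x-c)) for c,v in rs]
def onz(r,z): c,v=r; return c+v*(z-c[2])/v[2]
E
python3 - <<'E'
from h import *
from workcell import ctrl
s=ctrl.get_image("scene");e=ctrl.get_image("side")
for n,a,b in [("tip",(270,166.2),(246,149.4)),("nuttop",(270.1,168.3),(246,154.8)),("nutbot",(270,173.5),(246.1,161.7)),("sock",(270.6,182.3),(247.2,175.5))]:
    print(n,tri([ray(s,a),ray(e,b)]))
for n,c,uv,z in [("bowl scene",s,(279,152),40),("bowl side",e,(178.5,202),40),("cap",s,(228,178),24),("cap",e,(197,243),24),("bottle top",s,(284,243),120),("bottle",e,(324,169),120)]+[("carton",s,p,60) for p in [(115,222),(193,195),(209,231),(130,256)]]+[("bands",s,p,105) for p in [(234,186),(301,173)]]:
    print(n,onz(ray(c,uv),z).round(1))
o=ctrl.get_obs();print(o['t'],o['ee_pos'])
E
```

```text
tip (array([596.33097877,  38.86521716, 167.56898349]), [np.float64(0.6395531614280154), np.float64(0.6395531614278582)])
nuttop (array([595.264181  ,  39.60703755, 157.29743327]), [np.float64(0.7931376590172521), np.float64(0.7931376590170972)])
nutbot (array([595.69256592,  39.65926627, 141.92758433]), [np.float64(0.11293363200735827), np.float64(0.11293363200731102)])
sock (array([597.06045831,  40.60915589, 111.65087751]), [np.float64(1.2184143450591507), np.float64(1.2184143450591358)])
bowl scene [480.5 145.9  40. ]
bowl side [485.1 135.9  40. ]
cap [471.7   4.4  24. ]
cap [461.8   4.5  24. ]
bottle top [740.9 -24.5 120. ]
bottle [729.6 -38.5 120. ]
carton [ 471.1 -277.    60. ]
carton [ 497.8 -100.6   60. ]
carton [ 601.2 -117.6   60. ]
carton [ 566.7 -283.8   60. ]
bands [557.3 -27.  105. ]
bands [606.1 115.5 105. ]
0.25 [ 137.45086381 -609.43290056  222.29868772]
```

```bash
cat >> h.py <<'E'
from scipy.spatial.transform import Rotation as R
def tool(o):
    T=np.eye(4);T[:3,:3]=R.from_rotvec(o['orientation']).as_matrix();T[:3,3]=o['ee_pos'];return T
def delta(o,p): return np.array(tool(o)[:3,:3].T@(np.array(p)-o['ee_pos'])).round(2)
E
python3 - <<'E'
from h import *
from workcell import ctrl
o=ctrl.get_obs();print(tool(o).round(3));print(delta(o,[596,39.5,232]))
E
```

```text
[[ 9.76000e-01  2.20000e-01 -0.00000e+00  1.37451e+02]
 [ 2.20000e-01 -9.76000e-01  1.00000e-03 -6.09433e+02]
 [-0.00000e+00 -1.00000e-03 -1.00000e+00  2.22299e+02]
 [ 0.00000e+00  0.00000e+00  0.00000e+00  1.00000e+00]]
[ 590.06 -532.18   -9.31]
```

View pics/wrist0.png

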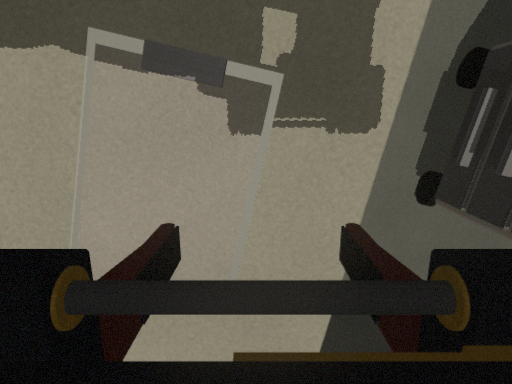

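move_arm --increments '[0,45,-41,-2,0,0,90,-81,-3,0,0,135,-122,-4,0,0,180,-162,-5,0,0,225,-203,-6,0,0,270,-243,-7,0,0,315,-284,-8,0,0,360,-325,-9,0,0,405,-365,-9,0,0,450,-406,-9,0,0,495,-446,-9,0,0,540,-487,-9,0]'

```text
t: 1.75
ee_pos: [558.1, -13.7, 231.8]
orientation: [-3.122, -0.348, -0.001]
ft_force: [0.4, -0.4, -0.2]
width: 87.5
```

Run:
```python
from h import *
from workcell import ctrl
o=ctrl.get_obs();print(o['t'],o['qpos'],o['qvel']);print(tool(o).round(3));print(delta(o,[596,39.5,232]))
```

```text
1.75 [-4.61981573e-02  3.14772904e-01  1.77135055e+00  6.33123851e-04
  1.05523189e+00  1.30225346e+00] [ 7.77241025e-01  3.76541108e-01 -5.37576221e-01  3.76740601e-04
  1.57260047e-01  7.73313905e-01]
[[ 9.75000e-01  2.20000e-01  0.00000e+00  5.58105e+02]
 [ 2.20000e-01 -9.75000e-01  1.00000e-03 -1.37180e+01]
 [ 0.00000e+00 -0.00000e+00 -1.00000e+00  2.31786e+02]
 [ 0.00000e+00  0.00000e+00  0.00000e+00  1.00000e+00]]
[ 48.68 -43.57  -0.18]
```

move_arm --increments '[0,30,-27,0,0,0,48.7,-43.5,0,0,0,48.7,-43.5,0,0,0,48.7,-43.5,0,0]'

```text
t: 2.25
ee_pos: [595.2, 38.4, 231.6]
orientation: [-3.122, -0.347, 0.001]
ft_force: [-0.3, -0.4, -0.7]
width: 88.1
```

Run:
```python
from h import *
from workcell import ctrl
import cv2
o=ctrl.get_obs();w=ctrl.get_image("wrist");print(o['t'],o['qpos'],o['ee_pos'],o['qvel'].max())
cv2.imwrite("pics/w1.png",w["frame"][:,:,::-1])
P=tool(o)@np.array(w["mount"]);f=192/np.tan(np.radians(w["vertical_fov"])/2)
for z in (143,155,167.5):
    c=np.linalg.inv(P)@[596,39.5,z,1];print(z,f*c[0]/c[2]+w["cx"],f*c[1]/c[2]+w["cy"],f/c[2])
```

```text
2.25 [4.43736970e-02 3.71879603e-01 1.68687546e+00 1.80704033e-04
 1.08364623e+00 1.39372821e+00] [595.21890401  38.39063114 231.57818809] 0.005821622845768244
143 258.14859310527567 200.53118100652725 1.223431481992979
155 258.0825350493675 204.4407398569423 1.2810622075735099
167.5 258.00676528954733 208.92507308513783 1.3471656702847494
```

View pics/w1.png

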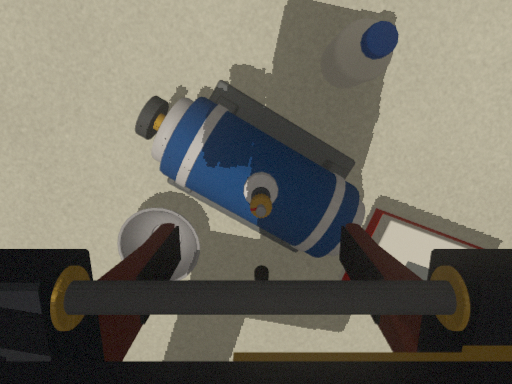

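The nut lies between the fingers at about (260,206), close to the prediction of (258,204). I'll zoom in to refine it.

Run:
```python
import cv2
a=cv2.imread("pics/w1.png")[170:230,225:295]
cv2.imwrite("pics/w1z.png",cv2.resize(a,None,fx=10,fy=10,interpolation=cv2.INTER_CUBIC))
```

```text
(no output)
```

View pics/w1z.png

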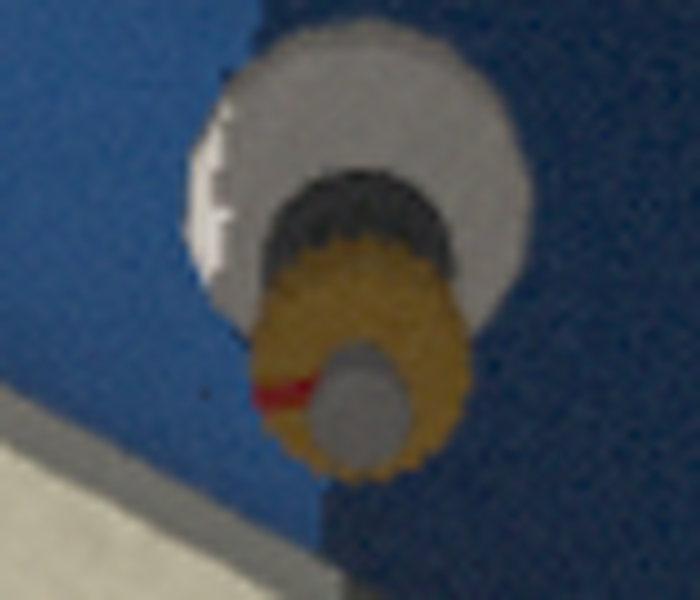

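move_arm --increments '[0,-0.4,0.4,40,0,0,-0.4,0.4,80,0,0,-0.4,0.4,99.6,0,0,-0.4,0.4,99.6,0,100,-0.4,0.4,99.6,0,100,-0.4,0.4,99.6,0,100,-0.4,0.4,99.6,0]'

```text
t: 3.18
ee_pos: [595.5, 37.8, 133.1]
orientation: [-3.122, -0.346, -0.002]
ft_force: [-0.6, 0.5, 0.5]
width: 61.7
```

Run:
```python
from h import *
from workcell import ctrl
import cv2
o=ctrl.get_obs();print(o['ee_pos'],o['ft_force'],o['width'],o['qpos'][5])
w=ctrl.get_image("wrist")["frame"]
s=ctrl.get_image("side")["frame"][125:205,200:300]
cv2.imwrite("pics/w2.png",w[:,:,::-1]); cv2.imwrite("pics/s2.png",cv2.resize(s[:,:,::-1],(700,560),interpolation=cv2.INTER_CUBIC))
```

```text
[595.47586387  37.84013991 133.14912797] [-0.5564493   0.49660448  0.50961988] 61.73770962743807 1.393005617847457
```

View pics/w2.png

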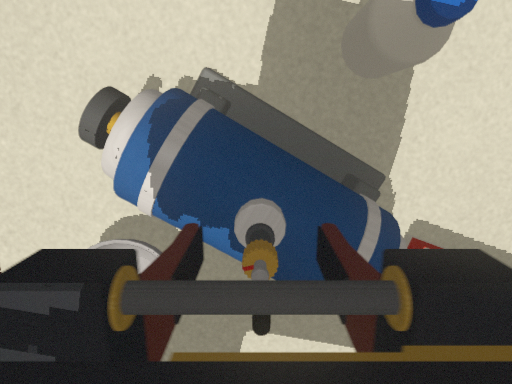

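View pics/s2.png

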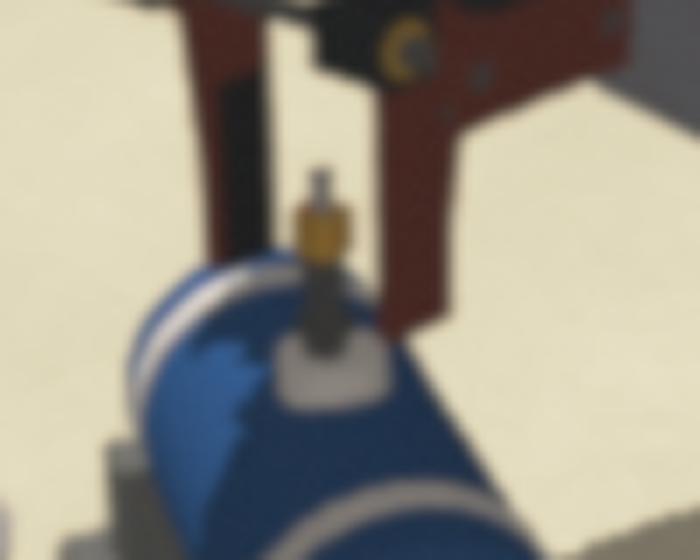

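The fingers straddle the nut evenly: it sits at column 260 in the wrist view, against a finger midpoint of about 260. Their tips are below it, so I'll close.

move_arm --increments '[255,0,0,0,0,255,0,0,0,0,255,0,0,0,0,255,0,0,0,0,255,0,0,0,0,255,0,0,0,0]'

```text
t: 4.03
ee_pos: [595.1, 37.7, 132.6]
orientation: [-3.122, -0.346, -0.001]
ft_force: [0.6, -0.7, 0.3]
width: 14.9
```

Run:
```python
from h import *
from workcell import ctrl
import cv2
o=ctrl.get_obs();print(o['ee_pos'],tool(o)[:3,:3].T@o['ft_force'],o['width'],o['qpos'][5])
s=ctrl.get_image("side")["frame"][125:205,200:300]
cv2.imwrite("pics/s3.png",cv2.resize(s[:,:,::-1],(700,560),interpolation=cv2.INTER_CUBIC))
```

```text
[595.1329499   37.73880087 132.64598783] [ 0.43340038  0.86151017 -0.33548326] 14.930698431999739 1.393061817017434
```

View pics/s3.png

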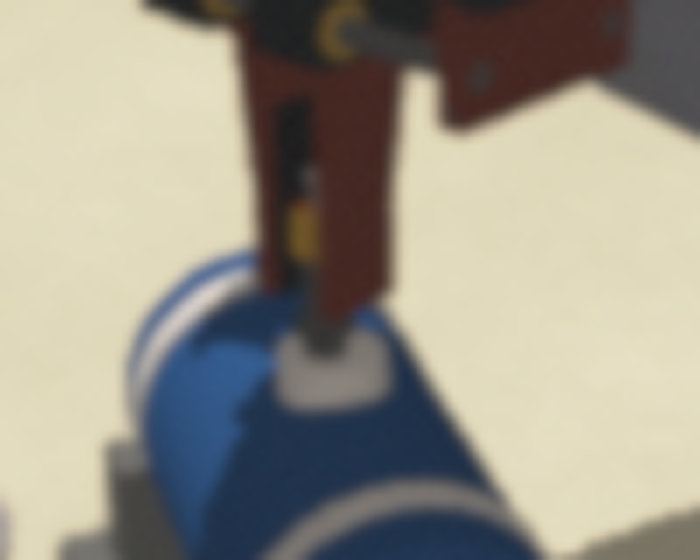

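The width is 14.9 mm on the nut and the side force is negligible. I'll turn anticlockwise, which is negative yaw, and climb with the nut.

move_arm --increments '[255,0,0,0,-5,255,0,0,-0.2,-15,255,0,0,-0.4,-25,255,0,0,-0.6,-35,255,0,0,-0.8,-45,255,0,0,-1,-55,255,0,0,-1.1,-65,255,0,0,-1.3,-75]'

```text
t: 5.08
ee_pos: [594.6, 38.2, 133.9]
orientation: [-2.26, -2.181, -0.0]
ft_force: [-2.0, 1.7, 0.6]
width: 14.9
```

```bash
cat > look.py <<'E'
import sys
from h import *
from workcell import ctrl
import cv2
o=ctrl.get_obs();print(o['t'],o['ee_pos'],"toolF",tool(o)[:3,:3].T@o['ft_force'],"M",o['moment'],o['width'],o['qpos'],np.degrees(np.arctan2(tool(o)[1,0],tool(o)[0,0])))
n=sys.argv[1]
a=ctrl.get_image("wrist")["frame"][:,:,::-1]
s=ctrl.get_image("side")["frame"][125:205,210:280,::-1]
cv2.imwrite(f"pics/{n}.png",np.hstack([a[100:,100:420],cv2.resize(s,(248,284),interpolation=cv2.INTER_CUBIC)]))
E
python3 look.py a1
```

```text
5.075 [594.60971626  38.20209838 133.91813156] toolF [ 1.62926024 -2.07868351 -0.63786275] M [ 0.23429523  0.20106093 -0.03732059] 14.937420477834348 [4.37377944e-02 4.94022403e-01 1.75508834e+00 1.10652999e-03
 8.93202316e-01 7.83708426e-02] 87.9758902041331
```

View pics/a1.png

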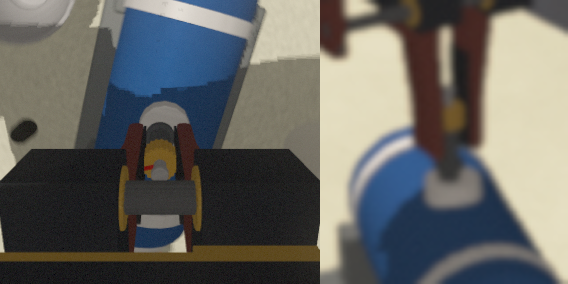

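The red stripe is still on the image's left (about 148,168), so the nut turned with the jaws. I'll continue.

move_arm --increments '[255,0,0,-0.1,-7,255,0,0,-0.3,-17,255,0,0,-0.5,-27,255,0,0,-0.6,-37,255,0,0,-0.8,-47,255,0,0,-1,-57,255,0,0,-1.2,-67,255,0,0,-1.4,-77,255,0,0,-1.5,-85,255,0,0,-1.5,-85]'

```text
t: 6.42
ee_pos: [594.0, 37.8, 135.3]
orientation: [-0.206, -3.133, -0.0]
ft_force: [-3.2, -1.7, 2.6]
width: 14.9
```

```bash
python3 look.py a2
```

```text
6.425 [593.98743311  37.79244549 135.32008913] toolF [ 2.9466857  -2.11876347 -2.58572003] M [-0.35347504  0.41136985  0.07898882] 14.892817720053747 [ 4.34176602e-02  4.91768155e-01  1.75491112e+00  3.11561118e-04
  8.96959872e-01 -1.39645706e+00] 172.48758430665703
```

View pics/a2.png

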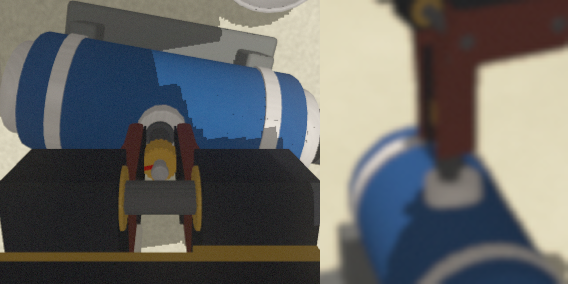

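move_arm --increments '[130,0,0,0,0,130,0,0,0,0,130,0,0,0,10,130,0,0,0,20,130,0,0,0,30,130,0,0,0,40,130,0,0,0,50,130,0,0,0,60,130,0,0,0,70,130,0,0,0,80,130,0,0,0,90,130,0,0,0,90]'

```text
t: 8.02
ee_pos: [594.4, 38.0, 135.3]
orientation: [-2.361, -2.071, 0.001]
ft_force: [0.2, 0.2, -0.4]
width: 43.3
```

move_arm --increments '[130,0,0,0,10,130,0,0,0,20,130,0,0,0,30,130,0,0,0,40,130,0,0,0,50,130,0,0,0,50,130,0,0,0,50]'

```text
t: 8.9
ee_pos: [594.5, 38.1, 135.3]
orientation: [-3.013, -0.887, 0.002]
ft_force: [-0.1, -0.4, -0.1]
width: 43.2
```

```bash
python3 look.py a3
```

```text
8.9 [594.47256361  38.05272856 135.33591771] toolF [-0.29427041  0.2557228   0.06188352] M [-0.05883243 -0.05049687  0.02212229] 43.159162915251954 [4.37042776e-02 4.92027505e-01 1.75439341e+00 5.94057726e-04
 8.96324552e-01 1.04181902e+00] 32.790988474396435
```

View pics/a3.png

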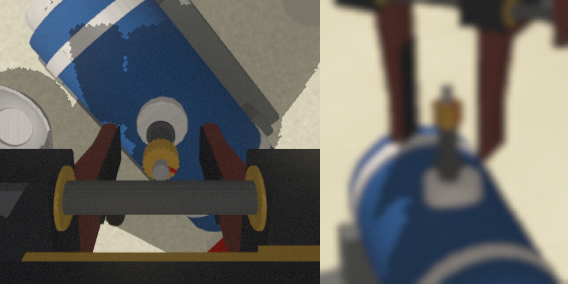

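The stripe is now at lower right, so the nut kept its 160° when released, and it is still central between the fingers. I'll close and make the second stroke.

move_arm --increments '[255,0,0,0,0,255,0,0,0,0,255,0,0,0,0,255,0,0,0,0,255,0,0,0,0,255,0,0,0,0]'

```text
t: 9.75
ee_pos: [594.6, 37.8, 135.4]
orientation: [-3.014, -0.884, 0.001]
ft_force: [1.2, -3.0, -0.4]
width: 15.2
```

move_arm --increments '[255,0,0,0,-5,255,0,0,-0.2,-15,255,0,0,-0.4,-25,255,0,0,-0.6,-35,255,0,0,-0.8,-45,255,0,0,-1,-55,255,0,0,-1.1,-65,255,0,0,-1.3,-75,255,0,0,-1.3,-75]'

```text
t: 10.88
ee_pos: [594.4, 37.8, 136.7]
orientation: [-1.855, -2.534, 0.001]
ft_force: [0.0, -0.7, 0.1]
width: 14.7
```

move_arm --increments '[255,0,0,-0.1,-5,255,0,0,-0.2,-15,255,0,0,-0.4,-25,255,0,0,-0.6,-35,255,0,0,-0.8,-45,255,0,0,-1,-55,255,0,0,-1.1,-65,255,0,0,-1.1,-65]'

```text
t: 11.88
ee_pos: [594.4, 37.7, 137.8]
orientation: [-0.21, -3.133, 0.0]
ft_force: [-0.7, -1.5, 0.7]
width: 15.2
```

```bash
python3 look.py a4
```

```text
11.875 [594.37393227  37.73108863 137.81285513] toolF [ 0.46677152 -1.53561763 -0.73562652] M [-0.33977083 -0.12455186  0.07220942] 15.224953342770588 [ 4.34001736e-02  4.88500392e-01  1.75325930e+00  3.18193686e-05
  9.01165965e-01 -1.39386351e+00] 172.3480029278862
```

View pics/a4.png

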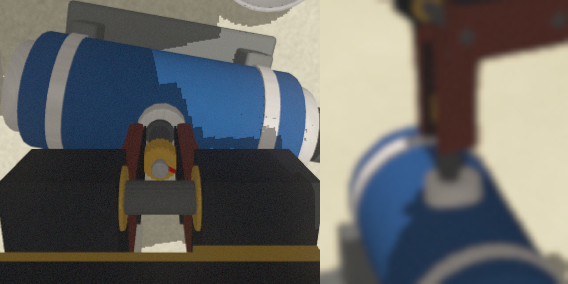

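move_arm --increments '[150,0,0,0,0,150,0,0,0,0,150,0,0,0,0,150,0,0,-25,0,150,0,0,-48,0,255,0,0,-48,0,255,0,0,-48,0,255,0,0,-48,0,255,0,0,-48,0,255,0,0,-48,0,255,0,0,-48,0,255,0,0,-48,0]'

```text
t: 13.48
ee_pos: [594.4, 37.7, 185.8]
orientation: [-0.211, -3.133, 0.0]
ft_force: [-0.1, -0.3, 0.0]
width: 0.3
```

```bash
python3 look.py a5
```

```text
13.475 [594.42789734  37.73160843 185.7669608 ] toolF [ 0.10510509 -0.26953252 -0.03234736] M [ 0.06479178 -0.12953845  0.0223817 ] 0.32653050908880044 [ 4.34054455e-02  4.25148549e-01  1.72399144e+00  1.06487369e-05
  9.93824166e-01 -1.39306454e+00] 172.30332507648743
```

View pics/a5.png

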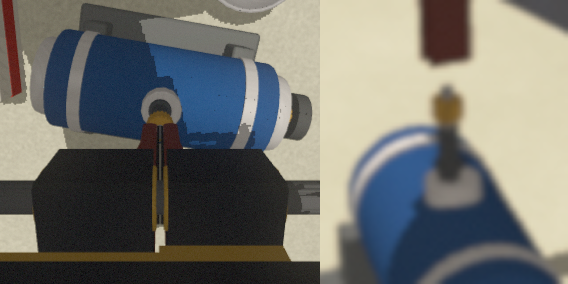

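The fingers are shut, directly over the pin. I'll descend with force checks.

move_arm --increments '[255,0,0,7,0,255,0,0,14,0,255,0,0,14,0]'

```text
t: 13.95
ee_pos: [594.2, 37.7, 171.1]
orientation: [-0.211, -3.132, 0.0]
ft_force: [0.1, -0.3, -0.2]
width: 0.5
```

move_arm --increments '[255,0,0,1,0,255,0,0,1,0]'

```text
t: 14.2
ee_pos: [594.3, 37.7, 170.4]
orientation: [-0.211, -3.133, 0.0]
ft_force: [-0.8, -0.4, 3.9]
width: 0.7
```

move_arm --increments '[255,0,0,1,0,255,0,0,1,0]'

```text
t: 14.45
ee_pos: [594.4, 37.7, 169.7]
orientation: [-0.211, -3.133, 0.0]
ft_force: [-0.5, 0.0, 4.7]
width: 0.6
```

move_arm --increments '[255,0,0,1,0,255,0,0,1,0]'

```text
t: 14.7
ee_pos: [594.3, 37.7, 168.8]
orientation: [-0.211, -3.133, 0.0]
ft_force: [-1.6, -0.1, 4.8]
width: 0.5
```

move_arm --increments '[255,0,0,1,0,255,0,0,1,0]'

```text
t: 14.95
ee_pos: [594.4, 37.7, 168.0]
orientation: [-0.211, -3.133, 0.0]
ft_force: [-1.7, 0.2, 6.3]
width: 0.7
```

move_arm --increments '[255,0,0,1,0,255,0,0,1,0]'

```text
t: 15.2
ee_pos: [594.4, 37.8, 167.2]
orientation: [-0.211, -3.133, 0.0]
ft_force: [-1.5, -0.2, 6.8]
width: 0.4
```

move_arm --increments '[255,0,0,0.8,0,255,0,0,0.8,0]'

```text
t: 15.45
ee_pos: [594.4, 37.7, 166.8]
orientation: [-0.211, -3.133, 0.0]
ft_force: [-3.0, -0.0, 6.9]
width: 0.6
```

move_arm --increments '[255,0,0,0.4,0,255,0,0,0.4,0]'

```text
t: 15.7
ee_pos: [594.4, 37.7, 166.8]
orientation: [-0.211, -3.133, 0.0]
ft_force: [-1.7, -0.0, 7.9]
width: 0.5
```

move_arm --increments '[255,0,0,0.6,0,255,0,0,0.6,0]'

```text
t: 15.95
ee_pos: [594.4, 37.7, 166.6]
orientation: [-0.211, -3.133, 0.0]
ft_force: [-2.4, -0.6, 7.8]
width: 0.6
```

move_arm --increments '[255,0,0,0.6,0,255,0,0,0.6,0]'

```text
t: 16.2
ee_pos: [594.4, 37.7, 166.4]
orientation: [-0.211, -3.134, 0.0]
ft_force: [-2.2, 0.0, 8.0]
width: 0.3
```

move_arm --increments '[255,0,0,0.6,0,255,0,0,0.6,0]'

```text
t: 16.45
ee_pos: [594.4, 37.7, 166.3]
orientation: [-0.211, -3.134, 0.0]
ft_force: [-2.4, 0.7, 8.1]
width: 0.6
```

move_arm --increments '[255,0,0,0.9,0,255,0,0,0.9,0]'

```text
t: 16.7
ee_pos: [594.5, 37.7, 165.8]
orientation: [-0.211, -3.134, 0.0]
ft_force: [-2.6, 0.2, 8.3]
width: 0.4
```

move_arm --increments '[255,0,0,0.9,0,255,0,0,0.9,0,255,0,0,0.9,0]'

```text
t: 17.08
ee_pos: [594.4, 37.7, 165.4]
orientation: [-0.211, -3.134, 0.0]
ft_force: [-3.3, -0.1, 9.0]
width: 0.5
```

move_arm --increments '[255,0,0,0.9,0,255,0,0,0.9,0]'

```text
t: 17.32
ee_pos: [594.5, 37.7, 165.1]
orientation: [-0.211, -3.134, 0.0]
ft_force: [-3.6, -1.1, 9.4]
width: 0.4
```

move_arm --increments '[255,0,0,0.8,0,255,0,0,0.8,0]'

```text
t: 17.58
ee_pos: [594.5, 37.8, 165.0]
orientation: [-0.211, -3.134, 0.0]
ft_force: [-2.8, 0.3, 10.4]
width: 0.5
```

move_arm --increments '[255,0,0,1.0,0,255,0,0,1.0,0]'

```text
t: 17.82
ee_pos: [594.5, 37.7, 164.9]
orientation: [0.211, 3.134, -0.0]
ft_force: [-4.1, 0.5, 12.2]
width: 0.8
```

```bash
python3 look.py a6
```

```text
17.825 [594.48215907  37.71818177 164.91525741] toolF [  4.15538739  -0.03201496 -12.15864463] M [0.00871988 0.59279093 0.02794858] 0.7941928886906432 [ 4.34068364e-02  4.51356031e-01  1.73866942e+00 -5.48685448e-05
  9.51382046e-01 -1.39300611e+00] 172.302224614371
```

View pics/a6.png

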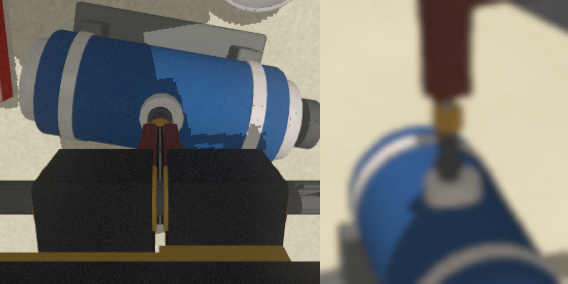

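move_arm --increments '[255,0,0,1.15,0,255,0,0,1.15,0,255,0,0,1.15,0,255,0,0,1.15,0]'

```text
t: 18.42
ee_pos: [594.5, 37.7, 164.8]
orientation: [0.211, 3.134, 0.0]
ft_force: [-4.5, -0.3, 13.9]
width: 1.0
```

move_arm --increments '[255,0,0,1.15,0,255,0,0,1.15,0,255,0,0,1.15,0,255,0,0,1.15,0,255,0,0,1.15,0,255,0,0,1.15,0,255,0,0,1.15,0,255,0,0,1.15,0,255,0,0,1.15,0,255,0,0,1.15,0,255,0,0,1.15,0,255,0,0,1.15,0]'

```text
t: 19.92
ee_pos: [594.5, 37.7, 164.8]
orientation: [0.211, 3.134, 0.0]
ft_force: [-5.5, 0.9, 13.5]
width: 0.7
```

move_arm --increments '[255,0,0,1.15,0,255,0,0,1.15,0,255,0,0,1.15,0,255,0,0,1.15,0,255,0,0,1.15,0,255,0,0,1.15,0,255,0,0,1.15,0,255,0,0,1.15,0,255,0,0,1.15,0,255,0,0,1.15,0,255,0,0,1.15,0,255,0,0,1.15,0]'

```text
t: 21.42
ee_pos: [594.5, 37.7, 164.8]
orientation: [0.211, 3.133, 0.0]
ft_force: [-5.1, -0.8, 13.5]
width: 0.4
```

I held about 14 N for over 3 s at 5.7 mm of travel. Now I'll lift off.

move_arm --increments '[255,0,0,-2,0,255,0,0,-8,0,255,0,0,-30,0,255,0,0,-60,0,255,0,0,-60,0,255,0,0,-60,0,255,0,0,-60,0]'

```text
t: 22.3
ee_pos: [593.7, 37.7, 223.4]
orientation: [-0.211, -3.133, 0.0]
ft_force: [-0.3, 0.1, 0.0]
width: 0.4
```

```bash
python3 look.py a7
python3 - <<'E'
from h import *
from workcell import ctrl
import cv2
s=ctrl.get_image("side")["frame"][:,:,::-1]
c=ctrl.get_image("scene")["frame"][:,:,::-1]
z=cv2.resize(s[140:200,205:285],(480,360),interpolation=cv2.INTER_CUBIC);z0=cv2.resize(cv2.imread("pics/side0.png")[140:200,205:285],(480,360),interpolation=cv2.INTER_CUBIC)
cv2.imwrite("pics/f1.png",cv2.resize(np.hstack([z0,z]),(800,300)))
cv2.imwrite("pics/f2.png",cv2.resize(np.hstack([c,s]),(800,300)))
E
```

```text
22.3 [593.67573916  37.69531235 223.35569069] toolF [ 0.28575981  0.04822411 -0.02305096] M [ 0.02519423 -0.11277701  0.01457641] 0.3725106705471106 [ 4.34343253e-02  3.78958417e-01  1.69715996e+00 -6.65302337e-05
  1.06659670e+00 -1.39305247e+00] 172.30646621294113
```

View pics/f1.png

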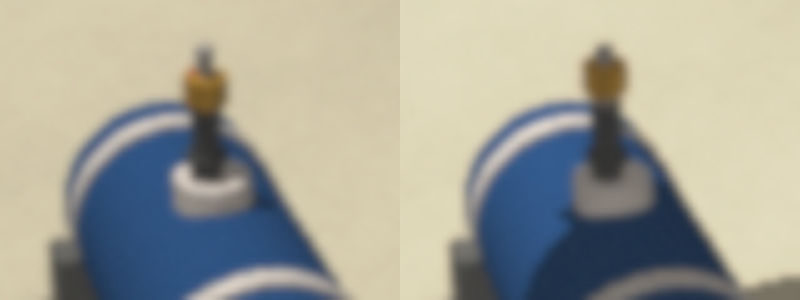

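View pics/f2.png

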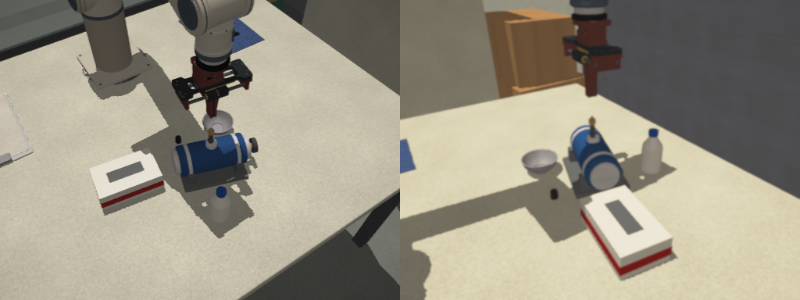

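View pics/a7.png

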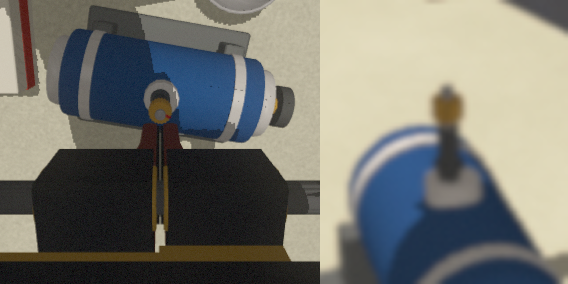

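The pin tip is back at its original height, the nut sits raised, the bystanders are in place, and the arm is clear. I'll hand in.

```bash
python3 -c "
from workcell import ctrl
print(ctrl.close_job())"
```

```text
the job is handed in; nothing more can be done
None
```

The reservoir is bled and the job is handed in, at about 22 s of the 72 s allowed; no verdict was reported.

- **Nut:** I unscrewed it anticlockwise in two grips, 160° then 140°, about 5.2 rad in all. The red stripe turned with the jaws and stayed put when I released it. The angle comes from the tool's rotation, as the nut itself is not measured.
- **Pin:** I pressed it with the closed fingers until it stopped, about 5.7 mm below first contact by the TCP reading. I held it there for just over 3 s. Readings about 1.5 s apart were 13.5–13.9 N vertical, 14.4–14.6 N with the side force included.
- **Side force:** There was a sideways force of about 5 N during the press, so it was not perfectly straight down. The highest total I read was under 15 N.
- **Last pictures:** After I lifted off, the pin tip was back at its original height and the nut still sat raised. The bottle, carton, dish and cap looked unmoved by eye; I did not measure them. The arm was clear, with wrist force near zero.

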